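Dispense one ceramic disc and nudge it onto the inspection spot

ROBOT

A 6-joint arm with a two-finger parallel gripper is mounted at the origin on the work surface. World frame = base frame: x ahead of the robot, y to its left, z up, the work surface at z = 0. Lengths are in mm, angles in rad, forces in N, time in s.
With the tool pointing down it reaches from about 275 to 750 mm from the base axis. Payload 10.2 kg.
Tool frame: the origin (TCP) lies on the front face of the gripper's body, between the roots of the fingers; the fingertips stand 73 mm ahead of it and the grasp point (between the pads) lies 54 mm ahead of it; z points along the fingers, y is the line along which they close (so a half turn about z gives the same grasp; the last joint's range is limited). The gripper opens to 85 mm and grips with 20 to 120 N. Pads are 22 mm wide; open, the fingers measure 114 mm over their backs; the gripper's body (76 mm by 85 mm) begins 54 mm behind the grasp point. The pads swing forward as they close: fully open they stand 13 mm farther back than shut.
Start: joints at [0.975, 0.313, 1.498, -0, 1.331, -0.223], TCP at [191.231, 488.94, 303.894] pointing down, gripper open.
Joint ranges: [-2.94, 2.94], [-0.97, 2.17], [0.19, 2.56], [-1.23, 4.37], [0.02, 3.11], [-2.88, 2.88]. Speed limits (rad/s): [2.39, 2.39, 3.01, 3.14, 3.14, 3.14].

INTERFACE

Orientations are given as a unit quaternion [w, x, y, z].
In Python, from rig import * gives the robot as it stands.
- The arm moves only by the tool step_arm, never from a script. Its argument "plan" is a list of rows, each an object with "offset": the shift along the tool's x, y, z in cm, a list of three; "rot": the turn, a rotation vector about the tool's x, y, z in degrees, a list of three; "gripper": the finger opening in cm, from 0 to 8.54. In form: [{"offset": [x, y, z], "rot": [wx, wy, wz], "gripper": gripper}, ...]. A call has 1 to 12 rows; each row is the pose to reach, as a shift and turn from the pose commanded when the call began, along the tool's axes at that moment; what a row does not reach only later rows make up. A row lasts 1/10 s, in which the tool goes at most 50 mm and 8.59 degrees, less where a joint would pass 70% of its speed; a pose out of reach is approached as far as the arm can. A call with a gripper value outside its range is refused whole. The fingers move at their own pace and stop on an object; "squeeze" is the grip in N (left out, the last holds). Time passes only in rows, so rows that repeat a pose let the fingers close. It gives the time, the measured TCP pose, the force, the opening and the grip force at its end, in the units of the state.
- sense(): the state, without advancing time (a new reading comes with each control period).
- capture(name): name is "scene" or "top" or "wrist"; returns a dict with "color" (400x640x3 uint8, red, green, blue), "depth" (400x640 float32, mm along the optical axis (not along the pixel's ray), 0 where there is no reading), "vertical_fov" (degrees; the focal length in pixels is half the picture's height over the tangent of half this angle, whatever the lens; pixels are square), "cx", "cy" (the principal point, pixels), "rvec" (rotation vector, rad) and "tvec" (3), from world to camera coordinates, as OpenCV has them; the wrist camera has in their place "mount" (4x4, takes a point from camera to tool coordinates, whose origin is the TCP and whose axes are the flange's). Camera axes: x right, y down, z forward; pixel columns grow to the right and rows downward; lengths in mm; the calibration is good to about 2 mm. A picture is of the moment at which its call begins: read the wrist's pose just before it.
- finish_job(): hands the job in; it is judged then, once.
The state is a dict: "time_s": time; "joints": joint angles; "dq": joint speeds; "tau": joint torques, N m; "eef_pos": TCP position; "ee_rot": TCP orientation; "force": force on the tool from outside, world axes, zero at the start; "wrist_torque": the same for the moment, N m; "grip_width": opening from 0.0 (shut) to 1.0 (fully open); "grip_force": force on a finger pad.
Only numpy, scipy, OpenCV 4.12 (cv2) and the standard library are available. Lean on these libraries where they do the work, as an engineer would, in place of code of your own. Each camera call takes 0.05 s, during which the arm holds its last target. There are 200 camera calls.

TASK

Press the dispenser's red plunger all the way down once and let it come back up, so that a single white ceramic disc comes out onto the black mat. Then nudge that disc along the mat with the fingertips until it lies wholly on the green spot; slide it only, never pick it up. Leave the other discs in the magazine and do not disturb anything else on the bench.

Things in the scene. Friction and masses are not known exactly. Their poses are not given: they have to be found in the camera images.
- dispenser: Disc dispenser fixed to the mat. Origin: foot of the magazine's axis, on the mat; x points back from the outlet to the plunger. Clear magazine 36 x 36 mm, 48 mm high; behind it a white housing 80 x 52 mm, 50 mm high (x = 19 to 99 mm). The discs stand on a 2 mm floor plate that ends at x = -28 mm; the outlet slot is at floor level in the front (-x) wall.
- outlet (a point): point on the mat 73 mm in front (-x) of the dispenser's origin, where the centre of the ejected disc comes to lie, flat, after a full press (up to 13 mm nearer if not quite full). It drives a flat bar out of the slot to 59 mm in front of the origin, pushing the lowest disc off the floor plate; as the plunger rises the bar goes back in and the next disc drops down, so every further full press ejects another.
- plunger_top (a point): centre of the top face of the red round plunger cap (36 mm across, 10 mm thick), 55 mm behind the dispenser's origin and, at rest, 85 mm above the mat. It is pressed straight down.
- plunger (a joint): how far the plunger is pressed, in m: 0 is up, at rest; 0.022 is fully down at its stop. A spring takes 5 N to start and about 9 N (up to 12 N with friction) fully down, and brings it back up when released.
- disc0_center (a point): centre of the lowest white ceramic disc in the magazine, the one that the press ejects: 28 mm across, 7 mm thick, about 22 g, lying flat (its centre is 3.5 mm above what it lies on).
- disc1_center (a point): centre of the second disc of the stack, the same size; it stays in the magazine.
- disc2_center (a point): centre of the third disc of the stack; it stays in the magazine.
- disc3_center (a point): centre of the top disc of the stack; it stays in the magazine.
- green_spot: flat green round spot, 80 mm across, flush on the black mat (nothing to climb), to one side of the outlet; the origin is its centre. The mat is 2 mm thick, its top at world z = 2 mm.
- blue_spot: flat blue round spot of the same size on the other side of the outlet, not used; the origin is its centre.
- weight: loose polished steel check weight, 36 mm across, 60 mm high, upright on the mat beside the dispenser's housing; origin at the centre of its underside.
- jar: loose small amber jar with a white cap, 42 mm across, 50 mm high, on the mat beside the housing; origin at the centre of its underside.
- tweezers: loose steel tweezers, 130 mm long, 15 mm wide, 7 mm high, lying on the mat on the robot's side of the spots; origin at the underside of the middle, x axis along their length.
- probe: loose black-handled hand tool 150 mm long lying in the steel instrument tray (220 x 120 x 26 mm) at the left of the mat.
- spatula: loose white-handled spatula 160 mm long lying in the same tray.
- clear_box: closed clear plastic box of discs, 138 x 108 mm, 83 mm high, at the right of the mat; origin at the centre of its underside.
- disc0: the same lowest disc; origin at the centre of its underside.
Mind the look-alikes: they are no part of the job. Of the things that look like the dispenser, the middle-sized one is meant.

How it is judged:
By the outcome, as a careful person would: the job done as asked, in the order asked, and still so for the second after the job is handed in, with the robot touching nothing.
It also fails if it takes over 51 s, if anything falls off the work surface, if the arm or the gripper's body presses on something with over 40 N, if the wrist force passes 120 N, or if a joint passes its speed limit or range.

## Working session

There is one attempt and no reset: what is moved stays moved. The work goes in short steps, Python scripts to look and compute and a tool call to move; the robot and the scene stay as the last step left them, time stands still between calls to the robot, and variables do not carry over. Pictures are saved under pics/ and viewed, at most 10 in all, crops included, and the job is handed in when it is done.

Besides the shell and the picture viewer there is one more tool, called as name(argument=value, ...) on one line, values as JSON. step_arm: Moves the arm, as the interface text tells. Its arguments: {"type":"object","properties":{"plan":{"type":"array"},"squeeze":{"type":"number"}},"required":["plan"]}

```bash
mkdir -p pics; ls
python3 - <<'E'
from rig import *
import cv2
s=sense();print(s)
for n in ("top","scene"):
    c=capture(n);cv2.imwrite(f"pics/{n}0.png",c["color"][:,:,::-1]);print(n,c["vertical_fov"],c["cx"],c["cy"],c["rvec"],c["tvec"])
E
```

```text
pics
{'time_s': 0.0, 'joints': array([ 9.74576358e-01,  3.13454057e-01,  1.49843485e+00, -1.87967695e-05,
        1.33104087e+00, -2.23428240e-01]), 'dq': array([ 0.00013387,  0.00130022,  0.0004706 , -0.00049669, -0.00147049,
       -0.0013428 ]), 'tau': array([-5.42326707e-04, -4.12247837e+01, -2.59748071e+01, -1.81944720e-04,
        3.99039403e-03,  2.33872680e-05]), 'eef_pos': array([191.14296234, 488.78269331, 303.33379187]), 'ee_rot': array([-2.58014844e-04,  1.85316159e-01,  9.82678724e-01, -6.16835646e-04]), 'force': array([-0.12549026, -0.95493205, -0.04514552]), 'wrist_torque': array([-0.01958506, -0.06769356, -0.06164648]), 'grip_force': 0.0, 'grip_width': 1.002557518147649}
top 55.80676643130005 317.5141542829736 199.9196007140943 [ 2.18038646 -2.20946479  0.06378966] [  40.48455022  585.47547839 1253.61555299]
scene 44.957345036007865 311.2596676646827 206.69425968689234 [ 1.97955468  1.76630235 -0.50775648] [ -88.76504571 -467.56031993 1878.6698388 ]
```

View pics/top0.png

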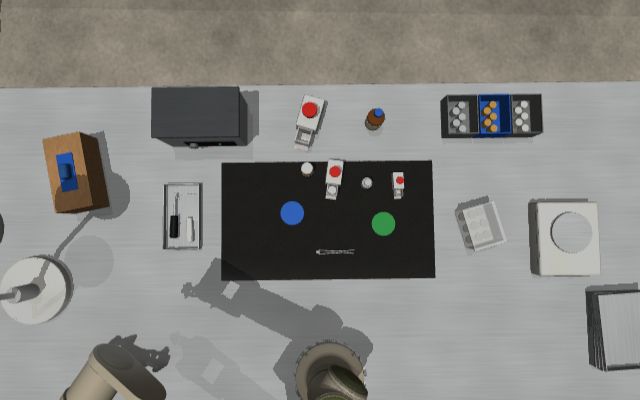

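View pics/scene0.png

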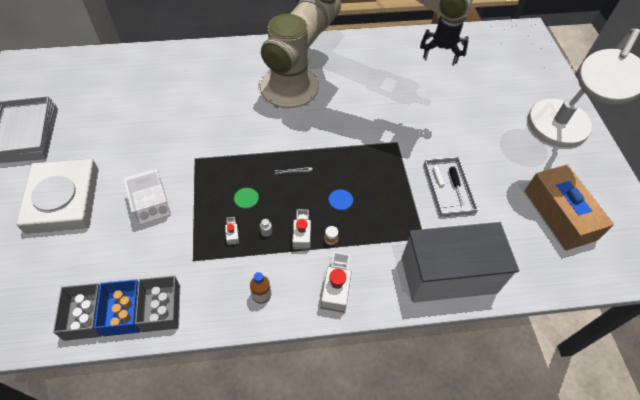

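The dispenser meant is on the mat: the plunger is at about (335,171) and the magazine at (332,192) in the top view. The green spot is at (384,224), the weight at (367,183), the jar at (307,169) and the tweezers at (335,251). The smallest look-alike is at (398,183) and the largest at (309,120).

```bash
cat > h.py <<'E'
from rig import *
import cv2, numpy as np
from scipy.spatial.transform import Rotation as R
def pose(s):
    q=s["ee_rot"];T=np.eye(4);T[:3,:3]=R.from_quat([q[1],q[2],q[3],q[0]]).as_matrix();T[:3,3]=s["eef_pos"];return T
def cap(n):
    s=sense();c=capture(n)
    if n=="wrist": M=pose(s)@c["mount"]
    else:
        W=np.eye(4);W[:3,:3]=cv2.Rodrigues(np.array(c["rvec"],float))[0];W[:3,3]=c["tvec"];M=np.linalg.inv(W)
    c["M"]=M;c["f"]=200/np.tan(np.radians(c["vertical_fov"]/2));return c
def ray(c,u,v,z):
    d=c["M"][:3,:3]@np.array([(u-c["cx"])/c["f"],(v-c["cy"])/c["f"],1]);o=c["M"][:3,3]
    return o+d*(z-o[2])/d[2]
def proj(c,p):
    q=np.linalg.inv(c["M"])@np.append(p,1);return q[:2]/q[2]*c["f"]+[c["cx"],c["cy"]]
def blobs(m,amin=15):
    n,l,st,ce=cv2.connectedComponentsWithStats(m.astype(np.uint8))
    return [(ce[i],st[i]) for i in range(1,n) if st[i][4]>=amin]
def masks(c):
    h=cv2.cvtColor(c["color"],cv2.COLOR_RGB2HSV);H,S,V=[h[...,i].astype(int) for i in range(3)]
    return dict(red=((H<8)|(H>172))&(S>150)&(V>90),green=(H>45)&(H<80)&(S>110)&(V>50),blue=(H>100)&(H<125)&(S>130)&(V>60),white=(S<50)&(V>150))
E
python3 - <<'E'
from h import *
for n in("top","scene"):
    c=cap(n);m=masks(c)
    for k,z in(("red",87),("green",2),("blue",2)):
        for ce,st in blobs(m[k]): print(n,k,ce.round(1),st,ray(c,*ce,z).round(0))
    if n=="top":
        for k,p,z in(("weight",(367,183),40),("jar",(307,169),40),("tw",(335,251),5),("twL",(316,251),5),("twR",(355,251),5)):print(k,ray(c,*p,z).round())
T=pose(sense());print(T.round(3))
E
```

```text
top red [309.1 109.4] [302 103  15  14 171] [874.  56.  87.]
top red [334.6 171.4] [330 167  10  10  85] [672. -23.  87.]
top red [399.7 179.9] [397 177   7   7  38] [ 642. -230.   87.]
top green [383.  223.3] [372 212  23  24 458] [ 504. -188.    2.]
top blue [494.4 115.4] [473  94  39  44 850] [ 870. -581.    2.]
top blue [378.1 112.4] [374 109   9   8  56] [ 886. -180.    2.]
top blue [ 66.4 171.6] [ 56 152  22  40 542] [695. 887.   2.]
top blue [291.7 212.8] [280 201  24  25 471] [544. 121.   2.]
weight [ 639. -132.   40.]
jar [688.  66.  40.]
tw [414. -24.   5.]
twL [414.  40.   5.]
twR [413. -91.   5.]
scene red [301.3 224.1] [297 219  10  11  83] [678. -23.  87.]
scene red [230.2 227.1] [227 224   7   7  36] [ 666. -232.   87.]
scene red [337.4 276.9] [330 269  16  17 212] [860.  59.  87.]
scene green [245.8 197.5] [234 188  25  20 413] [ 506. -187.    2.]
scene blue [573.9 197.6] [557 182  34  33 482] [623. 896.   2.]
scene blue [340.3 199.1] [328 189  26  21 428] [546. 121.   2.]
scene blue [258.1 277. ] [254 273   9   9  68] [ 795. -164.    2.]
scene blue [114.7 307.8] [  94  280   46   56 1549] [ 846. -574.    2.]
[[-9.31000e-01  3.64000e-01 -0.00000e+00  1.91190e+02]
 [ 3.64000e-01  9.31000e-01 -1.00000e-03  4.88852e+02]
 [ 0.00000e+00 -1.00000e-03 -1.00000e+00  3.03554e+02]
 [ 0.00000e+00  0.00000e+00  0.00000e+00  1.00000e+00]]
```

step_arm(plan=[{"offset": [-58, -36, -4], "rot": [0, 0, 82], "gripper": 0}, {"offset": [-58, -36, -4], "rot": [0, 0, 82], "gripper": 0}, {"offset": [-58, -36, -4], "rot": [0, 0, 82], "gripper": 0}, {"offset": [-58, -36, -4], "rot": [0, 0, 82], "gripper": 0}, {"offset": [-58, -36, -4], "rot": [0, 0, 82], "gripper": 0}, {"offset": [-58, -36, -4], "rot": [0, 0, 82], "gripper": 0}, {"offset": [-58, -36, -4], "rot": [0, 0, 82], "gripper": 0}, {"offset": [-58, -36, -4], "rot": [0, 0, 82], "gripper": 0}, {"offset": [-58, -36, -4], "rot": [0, 0, 82], "gripper": 0}, {"offset": [-58, -36, -4], "rot": [0, 0, 82], "gripper": 0}, {"offset": [-58, -36, -4], "rot": [0, 0, 82], "gripper": 0}, {"offset": [-58, -36, -4], "rot": [0, 0, 82], "gripper": 0}])

```text
time_s: 1.4
eef_pos: [551.0, 7.4, 339.0]
ee_rot: [-0.0, 0.785, 0.62, -0.0]
force: [-0.1, -0.5, -0.4]
grip_width: -0.002
grip_force: 0.0
```

Run:
```python
from h import *
s=sense();print(pose(s).round(3),s["joints"].round(2))
c=cap("wrist");cv2.imwrite("pics/w1.png",c["color"][:,:,::-1]);print(c["mount"].round(2),c["M"].round(2))
m=masks(c)
for k,z in(("red",87),("green",2),("blue",2)):
    for ce,st in blobs(m[k],60): print(k,ce.round(1),st,ray(c,*ce,z).round(1))
```

```text
[[ 2.31000e-01  9.73000e-01 -0.00000e+00  5.50997e+02]
 [ 9.73000e-01 -2.31000e-01  0.00000e+00  7.44800e+00]
 [ 0.00000e+00 -0.00000e+00 -1.00000e+00  3.39028e+02]
 [ 0.00000e+00  0.00000e+00  0.00000e+00  1.00000e+00]] [-0.2   0.35  1.36  0.    1.44  0.03]
[[ -0.    -0.95  -0.31  80.75]
 [  1.    -0.    -0.     0.31]
 [  0.    -0.31   0.95 -71.01]
 [  0.     0.     0.     1.  ]] [[ 9.7000e-01 -2.2000e-01 -7.0000e-02  5.6999e+02]
 [-2.3000e-01 -9.2000e-01 -3.0000e-01  8.5930e+01]
 [-0.0000e+00  3.1000e-01 -9.5000e-01  4.1004e+02]
 [ 0.0000e+00  0.0000e+00  0.0000e+00  1.0000e+00]]
red [444.4 168.7] [ 427  152   36   36 1019] [672.7 -20.8  87. ]
blue [288.1  54.7] [ 252   16   73   78 4514] [545.5 122.6   2. ]
```

View pics/w1.png

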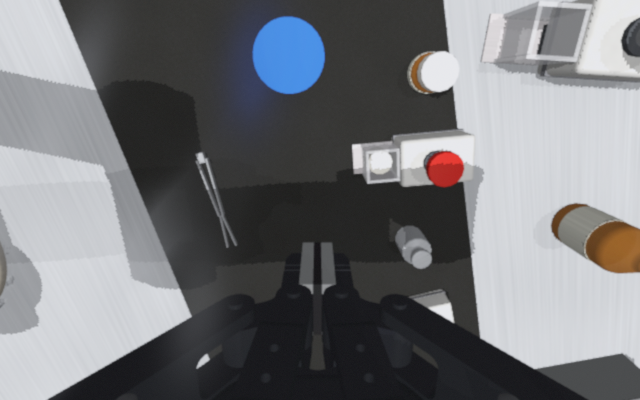

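The close view shows the red cap at (444,169), the magazine with the top disc at (379,161), the blue spot at (288,55), the jar at (433,72) and the weight at (412,245). The tweezers lie well clear to the left.

Run:
```python
from h import *
c=cap("wrist");s=sense();print(pose(s).round(3))
p=ray(c,444.4,168.7,87);p2=ray(c,379.5,161,32)
print(p,p2,np.linalg.norm((p-p2)[:2]))
u=(p-p2)[:2];u/=np.linalg.norm(u);print("axis",u,"outlet",p[:2]-128*u)
g=np.array([505,-187.5]);o=p[:2]-128*u;print("push",(g-o),np.linalg.norm(g-o))
T=pose(s);print("tool offset to plunger",T[:3,:3].T@(np.array([p[0],p[1],175])-T[:3,3]))
print("weight",ray(c,421,259,62),"jar",ray(c,440,71,52))
```

```text
[[ 2.36000e-01  9.72000e-01 -0.00000e+00  5.52278e+02]
 [ 9.72000e-01 -2.36000e-01 -1.00000e-03  4.96200e+00]
 [-1.00000e-03 -0.00000e+00 -1.00000e+00  3.38023e+02]
 [ 0.00000e+00  0.00000e+00  0.00000e+00  1.00000e+00]]
[675.84696645 -27.22370348  87.        ] [622.72939961 -19.14929696  32.        ] 53.72775770868664
axis [ 0.98864291 -0.15028371] outlet [549.30067369  -7.98738916]
push [ -44.30067369 -179.51261084] 184.89815342723418
tool offset to plunger [ -1.96486174 127.71668771 162.99258635]
weight [ 644.46519411 -136.13133225   62.        ] jar [694.96537543  61.77845878  52.        ]
```

step_arm(plan=[{"offset": [0.2, 12.5, 7], "rot": [0, 0, 0], "gripper": 0}, {"offset": [0.2, 12.5, 14], "rot": [0, 0, 0], "gripper": 0}, {"offset": [0.2, 12.5, 14], "rot": [0, 0, 0], "gripper": 0}, {"offset": [0.2, 12.5, 14], "rot": [0, 0, 0], "gripper": 0}, {"offset": [0.2, 12.5, 14], "rot": [0, 0, 0], "gripper": 0}, {"offset": [0.2, 12.5, 14], "rot": [0, 0, 0], "gripper": 0}, {"offset": [0.2, 12.5, 14], "rot": [0, 0, 0], "gripper": 0}])

```text
time_s: 2.2
eef_pos: [672.2, -17.1, 201.5]
ee_rot: [0.001, 0.784, 0.62, 0.001]
force: [-0.5, 0.1, 0.1]
grip_width: 0.003
grip_force: 0.0
```

Run:
```python
from h import *
s=sense();c=cap("wrist");cv2.imwrite("pics/w2.png",c["color"][:,:,::-1]);T=pose(s);print(T.round(3),s["dq"].round(3))
m=masks(c)
for ce,st in blobs(m["red"],60):
    p=ray(c,*ce,87);print(ce.round(1),st,p.round(1))
print("tip expected at",proj(c,T[:3,3]+[0,0,-73]),"cap at z87 under tcp",proj(c,[T[0,3],T[1,3],87]))
```

```text
[[ 2.31000e-01  9.73000e-01  3.00000e-03  6.72209e+02]
 [ 9.73000e-01 -2.31000e-01 -1.00000e-03 -1.71440e+01]
 [ 0.00000e+00  3.00000e-03 -1.00000e+00  2.01525e+02]
 [ 0.00000e+00  0.00000e+00  0.00000e+00  1.00000e+00]] [ 0.001 -0.013  0.001  0.    -0.003 -0.   ]
[321.1 225.3] [ 292  201   58   52 2152] [675.2 -17.6  87. ]
tip expected at [315.98352372 260.55672264] cap at z87 under tcp [315.952951  225.7310412]
```

View pics/w2.png

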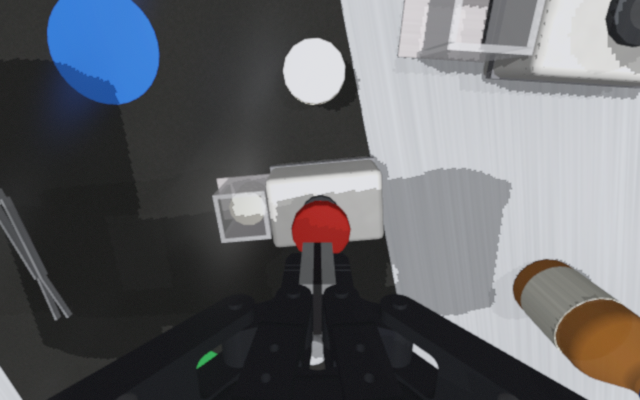

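step_arm(plan=[{"offset": [-0.2, 0.4, 2], "rot": [0, 0, 0], "gripper": 0}, {"offset": [-0.2, 0.4, 3.5], "rot": [0, 0, 0], "gripper": 0}, {"offset": [-0.2, 0.4, 4], "rot": [0, 0, 0], "gripper": 0}, {"offset": [-0.2, 0.4, 4.4], "rot": [0, 0, 0], "gripper": 0}, {"offset": [-0.2, 0.4, 4.8], "rot": [0, 0, 0], "gripper": 0}, {"offset": [-0.2, 0.4, 5.2], "rot": [0, 0, 0], "gripper": 0}, {"offset": [-0.2, 0.4, 5.5], "rot": [0, 0, 0], "gripper": 0}, {"offset": [-0.2, 0.4, 5.8], "rot": [0, 0, 0], "gripper": 0}, {"offset": [-0.2, 0.4, 6.0], "rot": [0, 0, 0], "gripper": 0}, {"offset": [-0.2, 0.4, 6.0], "rot": [0, 0, 0], "gripper": 0}, {"offset": [-0.2, 0.4, 6.0], "rot": [0, 0, 0], "gripper": 0}])

```text
time_s: 3.35
eef_pos: [675.4, -20.2, 140.9]
ee_rot: [0.0, 0.784, 0.62, 0.0]
force: [-6.5, 0.0, 8.2]
grip_width: -0.001
grip_force: 4.0
```

step_arm(plan=[{"offset": [0, 0, 0.15], "rot": [0, 0, 0], "gripper": 0}, {"offset": [0, 0, 0.3], "rot": [0, 0, 0], "gripper": 0}, {"offset": [0, 0, 0.4], "rot": [0, 0, 0], "gripper": 0}, {"offset": [0, 0, 0.4], "rot": [0, 0, 0], "gripper": 0}, {"offset": [0, 0, 0.4], "rot": [0, 0, 0], "gripper": 0}])

```text
time_s: 3.85
eef_pos: [675.4, -20.2, 137.7]
ee_rot: [0.0, 0.784, 0.62, 0.0]
force: [-8.4, 1.7, 12.3]
grip_width: -0.0
grip_force: 6.1
```

step_arm(plan=[{"offset": [0, 0, 0.1], "rot": [0, 0, 0], "gripper": 0}, {"offset": [0, 0, 0.2], "rot": [0, 0, 0], "gripper": 0}, {"offset": [0, 0, 0.2], "rot": [0, 0, 0], "gripper": 0}, {"offset": [0, 0, 0.2], "rot": [0, 0, 0], "gripper": 0}])

```text
time_s: 4.25
eef_pos: [675.6, -20.2, 137.5]
ee_rot: [0.001, 0.784, 0.62, 0.0]
force: [-12.5, 1.7, 23.6]
grip_width: -0.0
grip_force: 11.8
```

step_arm(plan=[{"offset": [0, 0, -1], "rot": [0, 0, 0], "gripper": 0}, {"offset": [0, 0, -2], "rot": [0, 0, 0], "gripper": 0}, {"offset": [0, 0, -3], "rot": [0, 0, 0], "gripper": 0}, {"offset": [0, 0, -5], "rot": [0, 0, 0], "gripper": 0}, {"offset": [0, 0, -9], "rot": [0, 0, 0], "gripper": 0}, {"offset": [-3, -5, -12], "rot": [0, 0, 0], "gripper": 2}, {"offset": [-5.5, -9, -12], "rot": [0, 0, 0], "gripper": 2}, {"offset": [-6, -11.5, -12], "rot": [0, 0, 0], "gripper": 2}, {"offset": [-6, -11.5, -12], "rot": [0, 0, 0], "gripper": 2}, {"offset": [-6, -11.5, -12], "rot": [0, 0, 0], "gripper": 2}, {"offset": [-6, -11.5, -12], "rot": [0, 0, 0], "gripper": 2}, {"offset": [-6, -11.5, -12], "rot": [0, 0, 0], "gripper": 2}])

```text
time_s: 5.45
eef_pos: [550.7, -52.1, 252.8]
ee_rot: [0.0, 0.784, 0.62, 0.0]
force: [1.0, 0.1, 0.9]
grip_width: 0.237
grip_force: 0.0
```

Run:
```python
from h import *
s=sense();c=cap("wrist");cv2.imwrite("pics/w3.png",c["color"][:,:,::-1]);T=pose(s);print(T.round(3),s["dq"].round(3),s["grip_width"])
m=masks(c)
for k,z in(("red",87),("white",9),("green",2)):
  for ce,st in blobs(m[k],150): print(k,ce.round(1),st,ray(c,*ce,z).round(1))
c=cap("top");m=masks(c)
for ce,st in blobs(m["white"][150:290,200:440],6): ce=ce+[200,150];print("top",ce.round(1),st,ray(c,*ce,9).round(1))
```

```text
[[ 2.31000e-01  9.73000e-01  0.00000e+00  5.50723e+02]
 [ 9.73000e-01 -2.31000e-01 -0.00000e+00 -5.21090e+01]
 [ 0.00000e+00  0.00000e+00 -1.00000e+00  2.52805e+02]
 [ 0.00000e+00  0.00000e+00  0.00000e+00  1.00000e+00]] [-0.     0.002  0.009  0.     0.     0.   ] 0.2366664544777737
red [479.  116.7] [ 452   92   55   52 2178] [672.5 -20.7  87. ]
white [551.9 174.8] [  348     0   292   388 56844] [ 769.7 -107.4    9. ]
white [ 49.5 253.9] [    0    13   149   387 30056] [260.5 -73.5   9. ]
white [300.1 122.2] [285 107  31  31 753] [546.7  -3.3   9. ]
white [435.5 229. ] [418 223  34  16 267] [ 653.8 -138.2    9. ]
white [441.1 248.6] [429 238  25  23 453] [ 656.6 -161.5    9. ]
white [470.2 312.6] [459 306  20  17 181] [ 678.4 -247.3    9. ]
green [314.3 295.2] [ 291  263   51   64 2544] [ 515.1 -190.4    2. ]
top [300.4 212.9] [   0    0  240  140 6702] [543.1  90.9   9. ]
top [232.4 155.2] [20  5 26  2 32] [742.5 320.1   9. ]
top [306.5 167.6] [101  13  12  10  91] [696.9  68.7   9. ]
top [339.9 175.4] [138  22   4   7  15] [668.7 -44.3   9. ]
top [397.4 180.3] [193  23  11  16  98] [ 649.6 -239.2    9. ]
top [328.4 219.8] [117  39  24  61 349] [518.6  -3.    9. ]
top [397.9 191.5] [196  40   4   4  12] [ 611.3 -240.     9. ]
top [356.9 205.7] [139  44  38  25 511] [ 565.  -100.3    9. ]
top [397.5 196.6] [194  46   7   2  11] [ 593.9 -238.3    9. ]
top [375.2 234.9] [164  53  23  61 344] [ 466.  -159.8    9. ]
top [364.1 216.2] [162  65   5   4   9] [ 529.2 -123.8    9. ]
top [331.3 233.2] [130  82   4   3  10] [473.6 -12.2   9. ]
top [363.8 243.3] [161  92   7   4  12] [ 438.2 -120.7    9. ]
top [345.9 245.7] [144  94   5   4   9] [431.2 -60.5   9. ]
```

View pics/w3.png

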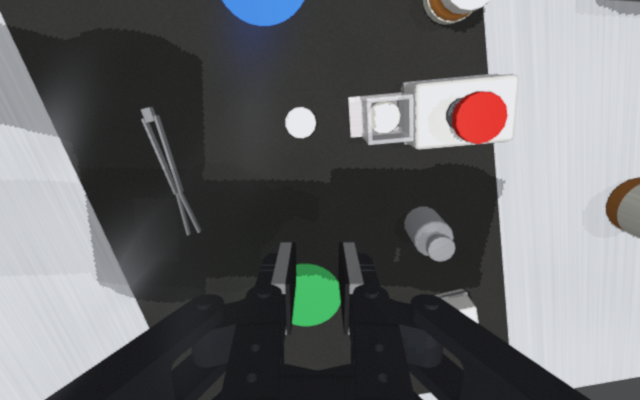

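One disc lies on the mat at (300,122), which is world (547,-3). The plunger is back up, and the next disc shows in the magazine at (385,117). The green spot is at (315,295).

step_arm(plan=[{"offset": [4.5, -1.5, 0], "rot": [0, 0, 0], "gripper": 2}, {"offset": [8.7, -1.5, 2], "rot": [0, 0, 0], "gripper": 2}, {"offset": [8.7, -1.5, 6], "rot": [0, 0, 0], "gripper": 2}, {"offset": [8.7, -1.5, 10], "rot": [0, 0, 0], "gripper": 2}, {"offset": [8.7, -1.5, 13], "rot": [0, 0, 0], "gripper": 2}, {"offset": [8.7, -1.5, 15.5], "rot": [0, 0, 0], "gripper": 2}, {"offset": [8.7, -1.5, 16.5], "rot": [0, 0, 0], "gripper": 2}, {"offset": [8.7, -1.5, 17.2], "rot": [0, 0, 0], "gripper": 2}, {"offset": [8.7, -1.5, 17.2], "rot": [0, 0, 0], "gripper": 2}, {"offset": [8.7, -1.5, 17.2], "rot": [0, 0, 0], "gripper": 2}])

```text
time_s: 6.55
eef_pos: [556.0, 35.9, 82.0]
ee_rot: [0.001, 0.785, 0.62, 0.001]
force: [0.8, -0.3, 0.6]
grip_width: 0.233
grip_force: 0.0
```

Run:
```python
from h import *
s=sense();c=cap("wrist");cv2.imwrite("pics/w4.png",c["color"][:,:,::-1]);T=pose(s);print(T.round(3),s["force"])
p=np.array([546.7,-3.3,5.5]);print("disc in tool",T[:3,:3].T@(p-T[:3,3]))
```

```text
[[ 2.31000e-01  9.73000e-01  2.00000e-03  5.55986e+02]
 [ 9.73000e-01 -2.31000e-01 -0.00000e+00  3.58580e+01]
 [ 0.00000e+00  2.00000e-03 -1.00000e+00  8.20160e+01]
 [ 0.00000e+00  0.00000e+00  0.00000e+00  1.00000e+00]] [ 0.7577487  -0.26075255  0.63900271]
disc in tool [-40.2579511   -0.12319239  76.50890321]
```

View pics/w4.png

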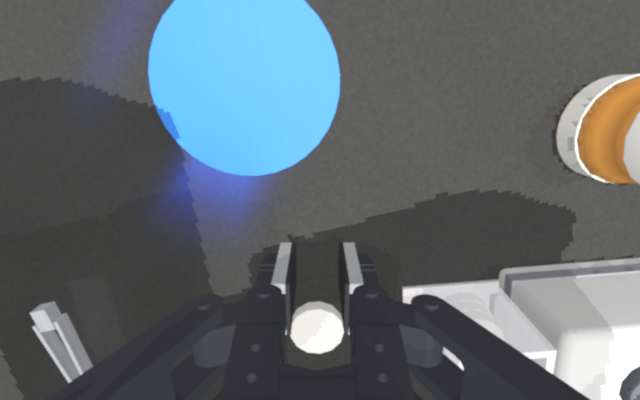

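The disc at (317,328) sits centred between the fingertips. I'll lower to just above the mat and push.

step_arm(plan=[{"offset": [0, 0, 0.3], "rot": [0, 0, 0], "gripper": 2}, {"offset": [0, 0, 0.6], "rot": [0, 0, 0], "gripper": 2}, {"offset": [0, 0, 0.6], "rot": [0, 0, 0], "gripper": 2}, {"offset": [-0.7, 0, 0.6], "rot": [0, 0, 0], "gripper": 2}, {"offset": [-1.3, 0, 0.6], "rot": [0, 0, 0], "gripper": 2}, {"offset": [-1.8, 0, 0.6], "rot": [0, 0, 0], "gripper": 2}, {"offset": [-2.2, 0, 0.6], "rot": [0, 0, 0], "gripper": 2}, {"offset": [-2.8, 0, 0.6], "rot": [0, 0, 0], "gripper": 2}, {"offset": [-3.5, 0, 0.6], "rot": [0, 0, 0], "gripper": 2}, {"offset": [-4.3, 0, 0.6], "rot": [0, 0, 0], "gripper": 2}, {"offset": [-5.1, 0, 0.6], "rot": [0, 0, 0], "gripper": 2}, {"offset": [-6, 0, 0.6], "rot": [0, 0, 0], "gripper": 2}])

```text
time_s: 7.8
eef_pos: [541.4, -23.2, 75.0]
ee_rot: [0.0, 0.785, 0.62, -0.0]
force: [0.6, -0.7, 0.4]
grip_width: 0.235
grip_force: 0.1
```

Run:
```python
from h import *
s=sense();c=cap("wrist");T=pose(s);print(T[:3,3].round(1),s["force"])
m=masks(c)["white"]
for ce,st in blobs(m[250:390,270:370],60):
    p=ray(c,*(ce+[270,250]),9);print(ce,st,p.round(1),(T[:3,:3].T@(p-T[:3,3])).round(1))
cv2.imwrite("pics/w5.png",c["color"][200:,200:440,::-1])
```

```text
[541.4 -23.2  75. ] [ 0.60220503 -0.67675699  0.38031127]
[46.95648352 51.65406593] [  23   24   49   56 2275] [537.4 -40.8   9. ] [-18.    0.2  66. ]
[10.73333333 36.66666667] [ 4 33 11 11 60] [522.8 -28.8   9. ] [ -9.8 -16.7  66. ]
[83.09677419 36.58064516] [80 33 11 11 62] [555.7 -36.6   9. ] [-9.8 17.1 66. ]
```

View pics/w5.png

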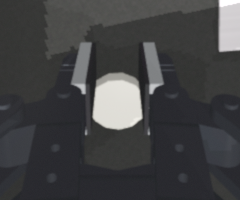

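The disc is nested between the tips at about (117,100) in the crop and is moving with them. I'll carry on.

step_arm(plan=[{"offset": [-0.7, 0, 0], "rot": [0, 0, 0], "gripper": 2}, {"offset": [-1.5, 0, 0], "rot": [0, 0, 0], "gripper": 2}, {"offset": [-2.4, 0, 0], "rot": [0, 0, 0], "gripper": 2}, {"offset": [-3.3, 0, 0], "rot": [0, 0, 0], "gripper": 2}, {"offset": [-4.2, 0, 0], "rot": [0, 0, 0], "gripper": 2}, {"offset": [-5.1, 0, 0], "rot": [0, 0, 0], "gripper": 2}, {"offset": [-6, 0, 0], "rot": [0, 0, 0], "gripper": 2}, {"offset": [-6.9, 0, 0], "rot": [0, 0, 0], "gripper": 2}, {"offset": [-7.8, 0, 0], "rot": [0, 0, 0], "gripper": 2}, {"offset": [-8.6, 0, 0], "rot": [0, 0, 0], "gripper": 2}, {"offset": [-9.3, 0, 0], "rot": [0, 0, 0], "gripper": 2}, {"offset": [-9.8, 0, 0], "rot": [0, 0, 0], "gripper": 2}])

```text
time_s: 9.05
eef_pos: [518.8, -118.4, 75.0]
ee_rot: [-0.0, 0.785, 0.62, -0.0]
force: [0.1, -0.4, -0.3]
grip_width: 0.235
grip_force: 0.1
```

step_arm(plan=[{"offset": [-0.6, 0, 0], "rot": [0, 0, 0], "gripper": 2}, {"offset": [-1.3, 0, 0], "rot": [0, 0, 0], "gripper": 2}, {"offset": [-2.1, 0, 0], "rot": [0, 0, 0], "gripper": 2}, {"offset": [-2.9, 0, 0], "rot": [0, 0, 0], "gripper": 2}, {"offset": [-3.6, 0, 0], "rot": [0, 0, 0], "gripper": 2}, {"offset": [-4.2, 0, 0], "rot": [0, 0, 0], "gripper": 2}, {"offset": [-4.7, 0, 0], "rot": [0, 0, 0], "gripper": 2}, {"offset": [-5.0, 0, 0], "rot": [0, 0, 0], "gripper": 2}, {"offset": [-5.2, 0, 0], "rot": [0, 0, 0], "gripper": 2}, {"offset": [-5.2, 0, 0], "rot": [0, 0, 0], "gripper": 2}])

```text
time_s: 10.05
eef_pos: [506.9, -168.5, 75.0]
ee_rot: [0.0, 0.785, 0.62, -0.0]
force: [-0.4, -0.0, -0.7]
grip_width: 0.234
grip_force: 0.0
```

Run:
```python
from h import *
s=sense();c=cap("wrist");T=pose(s);print(T[:3,3].round(1),s["force"])
m=masks(c)["white"]
for ce,st in blobs(m[250:390,270:370],60):
    p=ray(c,*(ce+[270,250]),9);print(ce,st,p.round(1))
```

```text
[ 506.9 -168.5   75. ] [-0.39435963 -0.02156503 -0.68415919]
[10.84177215 20.05274262] [  2   0  18  44 474] [ 490.7 -165.7    9. ]
[83.10272537 19.97903564] [ 75   0  18  44 477] [ 523.  -173.4    9. ]
[46.93659574 51.78808511] [  22   24   51   56 2350] [ 502.9 -186.2    9. ]
```

step_arm(plan=[{"offset": [1, 0, 0], "rot": [0, 0, 0], "gripper": 2}, {"offset": [2.5, 0, 0], "rot": [0, 0, 0], "gripper": 2}, {"offset": [4, 0, -1], "rot": [0, 0, 0], "gripper": 2}, {"offset": [4, 0, -5], "rot": [0, 0, 0], "gripper": 2}, {"offset": [4, 0, -10], "rot": [0, 0, 0], "gripper": 2}, {"offset": [2, 0, -14], "rot": [0, 0, 0], "gripper": 2}, {"offset": [-2, 0, -18], "rot": [0, 0, 0], "gripper": 2}, {"offset": [-6.5, 0, -18], "rot": [0, 0, 0], "gripper": 2}, {"offset": [-6.5, 0, -18], "rot": [0, 0, 0], "gripper": 2}, {"offset": [-6.5, 0, -18], "rot": [0, 0, 0], "gripper": 2}, {"offset": [-6.5, 0, -18], "rot": [0, 0, 0], "gripper": 2}])

```text
time_s: 11.2
eef_pos: [492.2, -230.1, 255.0]
ee_rot: [-0.0, 0.784, 0.621, 0.0]
force: [-0.0, -0.1, -0.3]
grip_width: 0.234
grip_force: 0.0
```

Run:
```python
from h import *
c=cap("wrist");cv2.imwrite("pics/w6.png",c["color"][:,:,::-1]);m=masks(c)
for k,z in(("white",9),("green",2)):
  for ce,st in blobs(m[k],150):
    if 200<ce[0]<420: print(k,ce.round(1),st,ray(c,*ce,z).round(1))
```

```text
white [317.3 124.9] [303 110  30  31 733] [ 502.6 -187.4    9. ]
white [317.  329.2] [ 284  282   67   88 4422] [ 449.9 -409.4    9. ]
white [213.4 388.7] [198 372  28  28 302] [ 307.6 -465.3    9. ]
green [320.5 121.5] [ 277   79   87   87 5134] [ 506.1 -185.8    2. ]
```

View pics/w6.png

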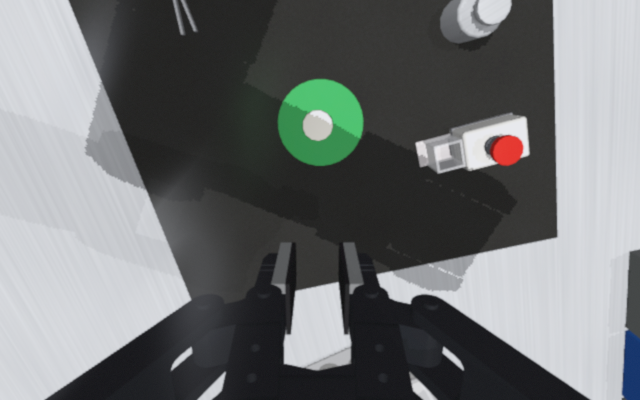

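The disc at (317,125) lies flat and wholly on the green spot, which is centred at (320,122). The arm is clear of everything, so I'll hand in.

```bash
python3 -c "
from rig import *
print(finish_job())"
```

```text
the job is handed in; nothing more can be done
None
```

The plunger was pressed fully once and came back up, ejecting a single disc; I slid it to within about 4 mm of the green spot's centre, so it lies wholly on it, and handed the job in at about 11 s of the 51 s allowed.

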